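# Clip the draw-down bar into its cradle and gauge it

### The job

Take the steel ink draw-down bar from its wooden rest and push it down, centred, past the sprung red jaws of the blue cradle until it sits fully home in both forks with both jaws closed over it, then let go of it. Then lift the yellow pen gauge out of its grey stand and hold it upright with its foot centred on the bar's orange band, pressed gently so that its sprung plunger is about half-way in (about 3 N). Finish while holding it there; leave the two ink pots and the spatula alone.

Things in the scene. Friction and masses are not known exactly. Their poses are not given: they have to be found in the camera images.
- bar_center (a point): Centre (on the axis, half-way along) of the loose draw-down bar: a smooth steel rod 12 mm in diameter and 180 mm long, 160 g, with black ends and one orange band. Its own x runs along the bar. It lies level in the rest at the start.
- bar_band (a point): Middle of the bar's orange painted band, on the bar's axis (the surface is 6 mm away all round). The band is 16 mm long and goes all round, 30 mm from the bar's centre along its +x. The bar may be put in the cradle either way round.
- bar: The same draw-down bar; its origin is its centre, x along the bar.
- rest: Fixed pale wooden rest, 160 x 70 mm base 8 mm thick, with two V-saddles (12 mm thick) at 60 mm either side of its middle along its own x. The bar lies along the rest's x, its axis 42 mm above the table, with free space for fingers between the saddles. Origin under the middle, on the table.
- cradle: Fixed cradle: blue base 190 x 75 mm, 10 mm thick, with two aluminium forks (10 mm thick, open upward, slot 13.6 mm wide) at 58 mm either side of the middle along its own x, and a red sprung jaw just outside each fork (73 mm from the middle). Origin under the middle, on the table; the slots run along x. Free space for fingers between the forks.
- cradle_seat (a point): Where the bar's centre lies when fully home: mid-way between the forks, 56 mm above the table. Its x is the direction of the slots. The fork's prong on its -y side rises to about 79 mm, the other to 61 mm above the table; the jaws rise to 82 mm. A bar coming down first meets the jaws' sloping tops with its axis about 79 mm above the table.
- jaw_a (a joint): Angle of the jaw on the cradle's +x side, rad: 0 closed, grows as it swings outward (to the cradle's +y). Light spring; the bar pushed down swings it out about 0.16, then it snaps back to about 0 over the bar. Some 10 to 15 N of downward push in all opens both jaws, and they close over the bar in its last 3 mm of travel.
- jaw_b (a joint): The same for the jaw on the cradle's -x side.
- stand: Fixed grey block 75 x 75 mm, 50 mm high, with an upright through hole 23 mm wide in the middle that holds the gauge. Origin under the middle, on the table.
- gauge_grip (a point): Centre of the yellow round handle of the loose pen gauge, on its axis: handle 26 mm in diameter, reaching 37 mm above and below this point (a dark 30 mm shoulder is the lowest 6 mm below that, and rests on the stand's top, so this point is 93 mm above the table at the start). z points up along the gauge. Below the shoulder a 19 mm neck 20 mm long and the plunger hang in the stand's hole: lift at least 45 mm straight up to clear it. 175 g.
- gauge: The same pen gauge, with its plunger; the origin is at the shoulder's underside, 43 mm below gauge_grip, z up along the gauge.
- gauge_foot (a point): Middle of the flat underside of the gauge's black foot (a disc of 16 mm diameter at the end of the plunger), 85 mm below gauge_grip when the plunger is out, less as it is pressed in.
- plunger (a joint): How far the sprung plunger is pressed into the gauge, m: 0 fully out, 0.012 fully in; spring 500 N/m, so 0.006 (half-way) takes 3 N.
- pot_blue: Bystander: closed blue ink pot with red lid, 68 mm wide, 90 mm high; origin under its middle.
- pot_yellow: Bystander: closed yellow ink pot with orange lid, 68 mm wide, 90 mm high; origin under its middle.
- spatula: Bystander: ink spatula about 170 mm long lying on the table beyond the cradle.
Mind the look-alikes: they are no part of the job. There is more than one size of the bar; the job needs the smallest.

How it is judged:
By the outcome, as a careful person would: the job done as asked, in the order asked, and still so for the second after the job is handed in, while the arm keeps its last pose, push and grip.
It also fails if it takes over 58 s, if anything falls off the work surface, if the arm or the gripper's body presses on something with over 40 N, if the wrist force passes 120 N, or if a joint passes its speed limit or range.

### The arm

A 6-joint arm with a two-finger parallel gripper is mounted at the origin on the work surface. World frame = base frame: x ahead of the robot, y to its left, z up, the work surface at z = 0. Lengths are in m, angles in rad, forces in N, time in s.
With the tool pointing down it reaches from about 0.275 to 0.75 m from the base axis. Payload 10.2 kg.
Tool frame: the origin (TCP) lies midway between the tips of the shut fingers; the grasp point (between the pads) lies 19 mm behind it (env.hold_point_z is the distance from the TCP to the grasp point, in m); x points along the fingers, z is the direction in which the jaws open and shut, and the axes are right-handed (so a half turn about x gives the same grasp; the last joint's range is limited). The gripper opens to 85 mm and grips with 20 to 120 N. Pads are 22 mm wide; open, the fingers measure 114 mm over their backs; the gripper's body (76 mm by 85 mm) begins 54 mm behind the grasp point. The pads swing forward as they close: fully open they stand 13 mm farther back than shut.
Start: joints at [-0.223, 0.313, 1.498, -0, 1.331, -0.223], TCP at [0.525, -0, 0.231] pointing down, gripper open.
Joint ranges: [-2.94, 2.94], [-0.97, 2.17], [0.19, 2.56], [-1.23, 4.37], [0.02, 3.11], [-2.88, 2.88]. Speed limits (rad/s): [2.39, 2.39, 3.01, 3.14, 3.14, 3.14].

### API

Orientations are given as a unit quaternion [x, y, z, w].
In Python, from bench import env, kinematics, monitor, eyes, job gives the robot as it stands. The module is installed in compiled form; this text tells all that it offers. Calls block until the motion is done:
- env.reach(position, orientation): joint-space move of the TCP to a pose.
- env.movel(position, velocity=0.15, frame=None, guard=None): straight line of the TCP; frame=None keeps the orientation; velocity is the mean speed in m/s. With guard (N) it stops when the force on the tool has changed by that much, and returns True; else False.
- env.set_joints(angles): joint-space move.
- env.release() and env.close_gripper(effort=None): open the fingers fully, or close them until they stop; effort is the grip in N (None keeps the last).
- env.hold(seconds).
- kinematics.ik(position, orientation): joint angles nearest the present ones, or None.
- monitor.sense(): the state.
- eyes.grab_frame(name): name is "scene" or "side" or "wrist"; returns a dict with "frame" (420x560x3 uint8, red, green, blue), "mtx" (3x3 intrinsics, pixels), "view" (4x4, takes a point from world to camera coordinates). Camera axes: x right, y down, z forward; pixel columns grow to the right and rows downward; lengths in m; the calibration is good to about 2 mm. A picture is of the moment at which its call begins. There is no depth.
A pose or a line that the arm cannot do raises env.MotionError and nothing moves.
- job.hand_in(): hands the job in, once; it reports no verdict.
The state is a dict: "clock": time; "joints": joint angles; "qvel": joint speeds; "joint_efforts": joint torques, N m; "position": TCP position; "ee_rot": TCP orientation; "contact_force": force on the tool from outside, world axes, zero at the start; "ft_torque": the same for the moment, N m; "finger_gap": opening from 0.0 (shut) to 1.0 (fully open).
Only numpy, scipy, OpenCV 4.12 (cv2) and the standard library are available. Lean on these libraries where they do the work, as an engineer would, in place of code of your own. Each camera call takes 0.05 s, during which the arm holds its last target. There are 200 camera calls.

## Working session

There is one attempt and no reset: what is moved stays moved. The work goes in short steps, each a Python script; the robot and the scene stay as the last script left them, time stands still between calls to the robot, and variables do not carry over. Pictures are saved under pics/ and viewed, about 8 in all and at most 12, crops included, and the job is handed in when it is done.

```bash
mkdir -p pics; python3 - <<'E'
from bench import env,kinematics,monitor,eyes,job
import cv2,numpy as np
s=monitor.sense();print(s['clock'],s['position'],s['ee_rot'],env.hold_point_z)
for n in ("scene","side"):
    f=eyes.grab_frame(n);cv2.imwrite(f'pics/{n}0.png',f['frame'][:,:,::-1]);np.savez(f'{n}0.npz',**f);print(f['mtx'],f['view'])
E
```

```text
0.0 [5.24735474e-01 6.54783954e-05 2.30720209e-01] [1.03918331e-04 7.07559437e-01 1.30306546e-04 7.06653816e-01] 0.0187
[[509.85232064   0.         280.52843628]
 [  0.         509.85232064 204.89438714]
 [  0.           0.           1.        ]] [[-0.35535805  0.93466024 -0.01144049  0.11795361]
 [ 0.52674523  0.19012776 -0.82848712 -0.2333931 ]
 [-0.77217882 -0.30043579 -0.55989125  1.59999764]
 [ 0.          0.          0.          1.        ]]
[[384.18821856   0.         281.37616936]
 [  0.         384.18821856 204.78813145]
 [  0.           0.           1.        ]] [[-0.97233015 -0.23356817 -0.00447152  0.53640021]
 [-0.11306531  0.48726128 -0.8659057   0.11588364]
 [ 0.20442681 -0.84144064 -0.50018729  1.11417417]
 [ 0.          0.          0.          1.        ]]
```

View pics/scene0.png

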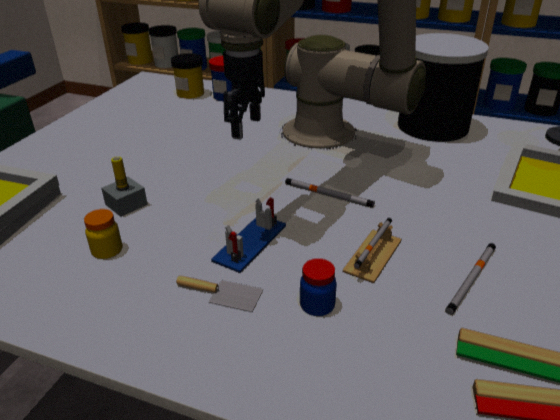

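View pics/side0.png

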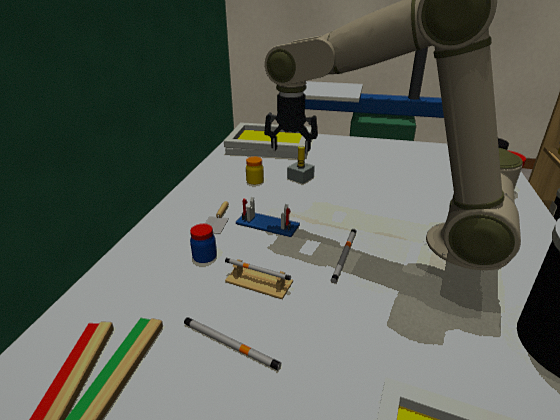

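Scene view: stand about (124,195) with the gauge's yellow handle at (119,172); blue cradle about (250,242), forks at (234,243) and (264,212); rest about (374,252) with the small bar on it. Loose larger bars lie at (330,192) and (472,277), pots at (103,235) and (318,287). The side view agrees.

```bash
cat > h.py <<'E'
from bench import env,kinematics,monitor,eyes,job
import cv2,numpy as np
from scipy.spatial.transform import Rotation as R
def ray(f,uv):
    V=f['view'];d=np.linalg.inv(f['mtx'])@[uv[0],uv[1],1.]
    return -V[:3,:3].T@V[:3,3], V[:3,:3].T@d
def cast(f,uv,z):
    c,d=ray(f,uv);return c+d*(z-c[2])/d[2]
def proj(f,p):
    q=f['mtx']@(f['view'][:3,:3]@np.array(p)+f['view'][:3,3]);return q[:2]/q[2]
def blobs(f,lo,hi,amin=30):
    hsv=cv2.cvtColor(np.ascontiguousarray(f['frame']),cv2.COLOR_RGB2HSV)
    m=cv2.inRange(hsv,np.array(lo),np.array(hi))
    n,l,st,c=cv2.connectedComponentsWithStats(m)
    return [(st[i],c[i],l==i) for i in range(1,n) if st[i][4]>=amin]
def down(a): # tool x down, jaws open along world heading a
    z=np.array([np.cos(a),np.sin(a),0]);x=np.array([0,0,-1.]);return R.from_matrix(np.c_[x,np.cross(z,x),z]).as_quat()
def grab(n,tag):
    f=eyes.grab_frame(n);cv2.imwrite(f'pics/{tag}.png',f['frame'][:,:,::-1]);np.savez(f'{tag}.npz',**f);return f
E
python3 - <<'E'
from h import *
for n,pts in (("scene",dict(cradle=(250,242,.01),rest=(374,255,.008),barA=(391,221,.042),barB=(360,263,.042),stand=(123,187,.05),blue=(318,270,.09),yel=(101,218,.09))),("side",dict(cradle=(267,224,.01),rest=(259,281,.008),barA=(227,261,.042),barB=(290,276,.042),stand=(301,166,.05)))):
    f=dict(np.load(n+'0.npz'))
    for k,(u,v,z) in pts.items(): print(n,k,cast(f,(u,v),z).round(3))
f=dict(np.load('side0.npz'))
for b in blobs(f,(105,120,40),(125,255,255)): print('blue',b[0],b[1])
E
```

```text
scene cradle [0.602 0.031 0.01 ]
scene rest [0.551 0.295 0.008]
scene barA [0.464 0.311 0.042]
scene barB [0.626 0.281 0.042]
scene stand [ 0.556 -0.324  0.05 ]
scene blue [0.727 0.224 0.09 ]
scene yel [ 0.727 -0.25   0.09 ]
side cradle [0.588 0.039 0.01 ]
side rest [0.539 0.297 0.008]
side barA [0.628 0.279 0.042]
side barB [0.458 0.299 0.042]
side stand [ 0.552 -0.327  0.05 ]
blue [ 305   94  139   24 1848] [384.70887446 104.93560606]
blue [236 213  63  24 599] [267.95826377 224.02170284]
blue [190 235  25  28 492] [202.94512195 249.7601626 ]
```

```bash
python3 - <<'E'
from h import *
env.reach([.58,.035,.28],down(np.pi/2-.2)); f1=grab('wrist','w_cradle')
env.reach([.54,.295,.24],down(np.pi/2-.18)); f2=grab('wrist','w_rest')
s=monitor.sense();print(s['clock'],s['joints'],s['position'])
for f in(f1,f2):print(-f['view'][:3,:3].T@f['view'][:3,3],f['view'][:3,:3])
cv2.imwrite('pics/w01.png',np.hstack([f1['frame'],f2['frame']])[:,:,::-1][:,:])
im=cv2.imread('pics/w01.png');cv2.imwrite('pics/w01s.png',np.vstack([cv2.resize(im[:,:560],(400,300)),cv2.resize(im[:,560:],(400,300))]))
E
```

```text
2.4083 [ 3.07441380e-01  5.10992866e-01  1.18551074e+00 -3.01554051e-04
  1.44457493e+00 -1.08139405e+00] [0.54074198 0.29363159 0.24030528]
[0.51563779 0.04810339 0.42269394] [[ 1.99989484e-01  9.79797972e-01  3.73892591e-04]
 [ 9.45355138e-01 -1.93059516e-01  2.62738818e-01]
 [ 2.57503144e-01 -5.21915392e-02 -9.64866920e-01]]
[0.475993   0.30580186 0.38314954] [[ 1.80326446e-01  9.83606779e-01  2.76855752e-04]
 [ 9.48746830e-01 -1.74009764e-01  2.63818224e-01]
 [ 2.59541569e-01 -4.73107368e-02 -9.64572376e-01]]
```

View pics/w01s.png

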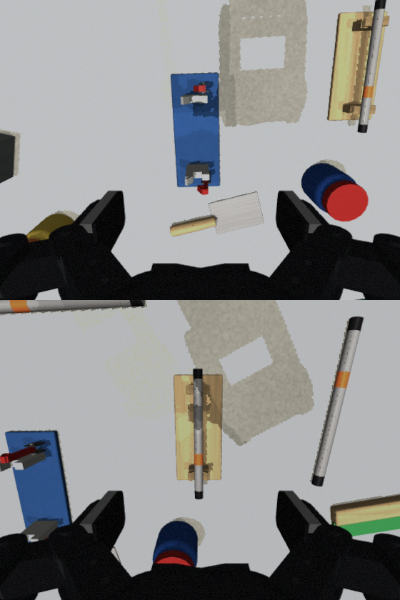

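Wrist views, in the stacked picture's pixels: cradle base spans (172..219, 73..186), with red jaws at (200,88) and (203,189). Rest and bar: bar axis at u≈198 from v=370 to 497, band at v≈460 towards world +x, so the band is on the far side.

```bash
python3 - <<'E'
from h import *
f1=dict(np.load('w_cradle.npz'));f2=dict(np.load('w_rest.npz'))
def rect(f,m,z):
    c,_=cv2.findContours(m.astype(np.uint8),0,2);pts=cv2.convexHull(np.vstack(c)).reshape(-1,2)
    P=np.array([cast(f,p,z)[:2] for p in pts])
    (cx,cy),(w,h),a=cv2.minAreaRect((P*1e4).astype(np.float32))
    return (cx/1e4,cy/1e4),(w/1e4,h/1e4),a
for b in blobs(f1,(100,120,30),(125,255,255),3000): print('cradle',b[0],rect(f1,b[2],.01))
for b in blobs(f2,(100,120,30),(125,255,255),3000): print('blue in f2',b[0],b[1])
for b in blobs(f2,(12,50,60),(30,200,255),800): print('wood',b[0],rect(f2,b[2],.008))
for n,f in (('c',f1),('r',f2)):
  for b in blobs(f,(0,150,80),(6,255,255),20)+blobs(f,(174,150,80),(180,255,255),20): print(n,'red',b[0],b[1])
  for b in blobs(f,(7,180,90),(15,255,255),40): print(n,'or',b[0],b[1],cast(f,b[1],.045).round(4))
  for b in blobs(f,(0,0,0),(180,255,45),40): print(n,'blk',b[0],b[1],cast(f,b[1],.042).round(4))
E
```

```text
cradle [ 239  102   68  160 8151] ((0.592703466796875, 0.025952056884765626), (0.07344503173828125, 0.18831785888671876), 80.30308532714844)
blue in f2 [   8  184   92  135 7571] [ 57.56346586 251.48329151]
wood [ 243  105   30  148 3380] ((0.539796484375, 0.270402685546875), (0.028334808349609376, 0.158968505859375), 80.00149536132812)
wood [ 283  104   29  149 3920] ((0.546650927734375, 0.310660498046875), (0.029191763305664063, 0.15981915283203124), 79.88349151611328)
wood [ 463  278   97   39 2096] ((0.72575390625, 0.53441845703125), (0.0344915283203125, 0.1110556396484375), 0.38743484020233154)
c red [271 119  17  10 126] [279.32539683 123.69047619]
c red [ 457  257   58   53 2347] [485.56071581 283.30720068]
c red [277 261  14  11  96] [283.72916667 267.01041667]
c or [508 121   7  15  72] [511.19444444 128.34722222] [0.5756 0.28   0.045 ]
c blk [524   0  16  15 164] [531.28658537   5.86585366] [0.464  0.3044 0.042 ]
c blk [501 174   8  11  69] [504.28985507 179.43478261] [0.6292 0.2727 0.042 ]
c blk [   0  187   20   69 1157] [  8.72342264 219.77873812] [ 0.5646 -0.271   0.042
[... 532 characters left out ...]
5] [281.4        223.09090909] [0.5777 0.2884 0.045 ]
r blk [182   0  20   9 150] [190.65333333   4.02666667] [0.3715 0.247  0.042 ]
r blk [486  24  22  20 319] [496.77115987  32.81191223] [0.4415 0.5047 0.042 ]
r blk [271  97  12  14 157] [276.46496815 103.04458599] [0.4645 0.3045 0.042 ]
r blk [    0   184   560   236 44618] [277.83060648 369.68611323] [0.7485 0.2532 0.042 ]
r blk [ 42 199  22  17 166] [ 52.54819277 206.60240964] [0.5209 0.0684 0.042 ]
r blk [437 244  17  17 191] [444.23560209 252.64397906] [0.64   0.4471 0.042 ]
r blk [273 268  10  11  97] [277.53608247 273.06185567] [0.6315 0.2745 0.042 ]
r blk [ 222  310   54   44 1002] [253.24351297 326.54191617] [0.6891 0.2369 0.042 ]
```

```bash
python3 - <<'E'
import cv2,numpy as np
a=cv2.imread('pics/w_cradle.png')[90:280,225:325];b=cv2.imread('pics/w_rest.png')[90:280,225:325]
cv2.imwrite('pics/crop1.png',np.hstack([cv2.resize(x,None,fx=3,fy=3,interpolation=2) for x in(a,b)]))
E
```

```text
(no output)
```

View pics/crop1.png

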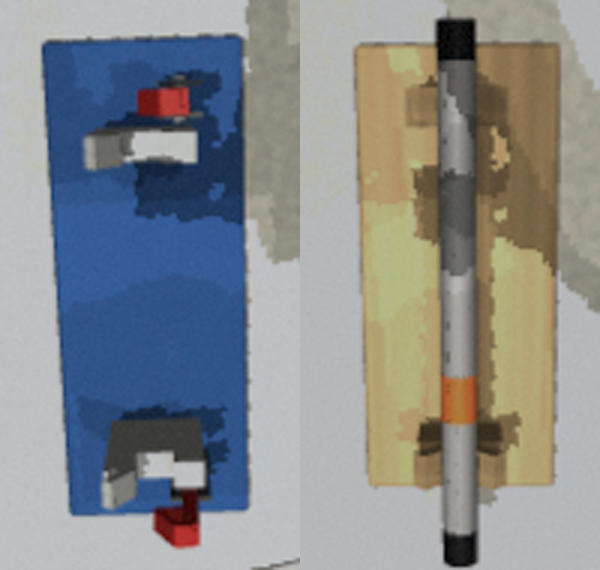

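Left crop: cradle forks and red jaws are closed and lie along the base. Right crop: bar lies straight in the saddles with the band on the lower (far) side. The black ends give a centre of (0.548, 0.2895) and heading −0.177, and the band is 30 mm away, as it must be. Now I grasp.

```bash
python3 - <<'E'
from h import *
q=down(np.pi/2-.177)
env.reach([.548,.2895,.13],q)
env.movel([.548,.2895,.0235],.15,frame=q)
env.close_gripper(100)
s=monitor.sense();print(s['clock'],s['position'],s['finger_gap'],s['contact_force'])
env.movel([.548,.2895,.16],.2)
q=down(np.pi/2-.169)
env.reach([.5927,.026,.15],q)
f=grab('wrist','w_hold');s=monitor.sense();print(s['clock'],s['position'],s['contact_force'])
cv2.imwrite('pics/hold.png',cv2.resize(f['frame'][:,:,::-1][:,140:440],(600,840))[0:600])
E
```

```text
4.4833 [0.54807532 0.28956426 0.02378874] 0.10176791265655191 [-0.8785305   0.11287871  2.90077608]
6.4083 [0.59263847 0.02746991 0.14988237] [-0.76295045 -0.30759901 -2.0074014 ]
```

View pics/hold.png

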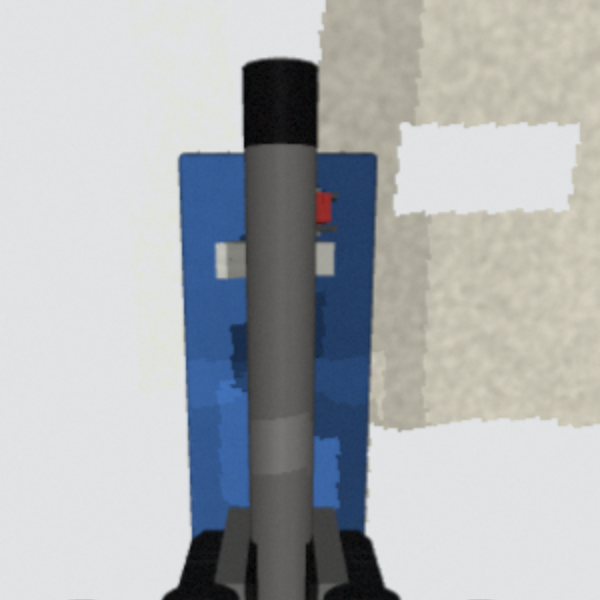

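Bar is held level; its black end is at picture (281,60–145), roughly over the cradle's near fork at v≈258. Base edges are visible on both sides, so I compare bar axis and cradle axis in this one picture.

```bash
python3 - <<'E'
from h import *
f=grab('wrist','w_hold2');s=monitor.sense();print(s['clock'],s['position'])
hsv=cv2.cvtColor(np.ascontiguousarray(f['frame']),cv2.COLOR_RGB2HSV)
blue=cv2.inRange(hsv,(100,120,30),(125,255,255))
L=[];Rr=[];B=[];W=[]
p=s['position']
for v in list(range(80,92))+list(range(150,245,6)):
    r=np.where(blue[v,200:360])[0]+200
    if len(r)<10: continue
    l,rr=r.min()-.5,r.max()+.5
    # bar: widest non-blue gap containing 281
    nb=blue[v]==0; a=280
    while nb[a]: a-=1
    b=280
    while nb[b]: b+=1
    A=cast(f,(l,v),.01);C=cast(f,(rr,v),.01);D=cast(f,(a+.5,v),p[2]+.0187);E=cast(f,(b-.5,v),p[2]+.0187)
    L.append(A[:2]);Rr.append(C[:2])
    if v<92 or v>170: B.append(((D+E)/2)[:2]);W.append(np.linalg.norm(D-E))
    if v%6==0:print(v,l,rr,a,b)
for n,P in(('L',L),('R',Rr),('B',B)):
    P=np.array(P);k=np.polyfit(P[:,0],P[:,1],1);print(n,k,np.arctan(k[0]),'y at .5927:',np.polyval(k,.5927),np.abs(np.polyval(k,P[:,0])-P[:,1]).max())
print(np.mean(W),cast(f,(280.5,30),p[2]+.0187))
r=np.where(blue[:,240]>0)[0];print('top edge row',r.min(),cast(f,(240,r.min()-.5),.01),cast(f,(300,np.where(blue[:,300]>0)[0].min()-.5),.01))
for b in blobs(f,(0,150,80),(6,255,255),20): print('red',b[0],b[1])
E
```

```text
6.4583 [0.5926502  0.02748598 0.14994235]
84 229.5 326.5 261 299
90 229.5 326.5 261 299
150 231.5 324.5 262 298
156 231.5 324.5 262 298
162 231.5 324.5 262 298
168 232.5 324.5 262 298
174 232.5 323.5 262 298
180 232.5 323.5 262 298
186 232.5 323.5 263 298
192 232.5 323.5 263 297
198 233.5 323.5 263 297
204 233.5 322.5 263 297
210 233.5 322.5 263 297
216 233.5 322.5 263 297
222 233.5 322.5 263 297
228 234.5 322.5 263 297
234 234.5 321.5 263 297
240 234.5 321.5 264 297
L [-0.17234523  0.09080206] -0.17066863151453085 y at .5927: -0.01134696526386099 0.0003628299097790527
R [-0.16994689  0.16382887] -0.1683385428879233 y at .5927: 0.0631013412201027 0.00043345127215448087
B [-0.16832505  0.12726587] -0.16676180480393102 y at .5927: 0.02749961619774903 0.00015461729679661085
0.012114226145063496 [0.50206042 0.04293103 0.16864235]
top edge row 77 [0.49505516 0.01367628 0.01      ] [0.50251607 0.05785918 0.01      ]
red [298  96   7  16  91] [300.61538462 103.1978022 ]
red [552 351   8  37 192] [556.47916667 369.43229167]
```

Bar axis is 1.6 mm to +y of the cradle axis (arm settles at y=0.0275 rather than the commanded 0.026), and headings agree within 0.003 rad. I correct with feedback and descend under guard.

```bash
python3 - <<'E'
from h import *
q=down(np.pi/2-.1695)
t=np.array([.5935,.0257,.066]);c=t.copy()
for i in range(3):
    env.movel(c,.12,frame=q);env.hold(.15);p=monitor.sense()['position'];print(p.round(4),monitor.sense()['clock'])
    c=c+(t-p)
off=c-t
print('off',off.round(4))
for z in (.052,.044,.0372):
    g=env.movel(np.r_[c[:2],z+off[2]],.04,frame=q,guard=40)
    s=monitor.sense();print(z,g,s['position'].round(4),s['contact_force'].round(1),s['clock'])
    if g:break
f=grab('side','s1');f=grab('scene','sc1')
a=cv2.imread('pics/s1.png')[180:250,215:315];b=cv2.imread('pics/sc1.png')[180:280,200:300]
cv2.imwrite('pics/seat.png',np.hstack([cv2.resize(a,(571,400),interpolation=2)[:,:400],cv2.resize(b,(400,400),interpolation=2)]))
E
```

```text
[0.5939 0.0258 0.0668] 7.4583
[0.5931 0.0257 0.0652] 7.8583
[0.5935 0.0257 0.066 ] 8.2583
off [ 0. -0.  0.]
0.052 False [0.5951 0.0241 0.0537] [ 0.4 -7.9  9.8] 8.7583
0.044 False [0.5931 0.0252 0.0432] [ 0.6 -4.8 -5. ] 9.1083
0.0372 False [0.5937 0.0257 0.0378] [-2.1 -3.6  5.6] 9.425
```

View pics/seat.png

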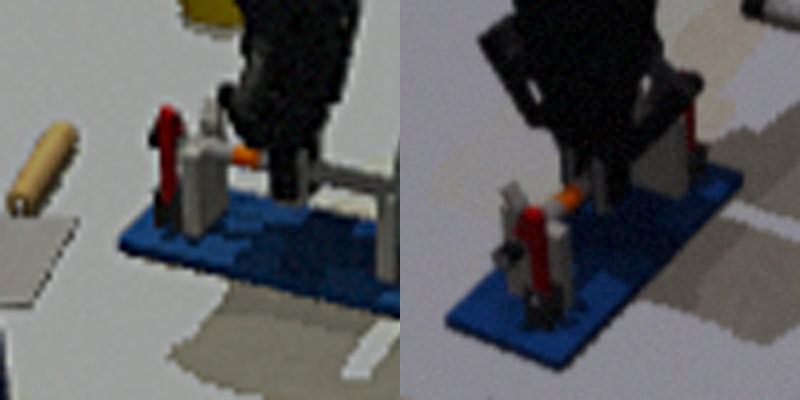

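The bar sits in both forks, with the red jaws upright over the ends. Axis height is 0.0378 + 0.0182 (grasp offset) = 0.056, i.e. home. I give it a small extra push, release, rise and look from above.

```bash
python3 - <<'E'
from h import *
q=down(np.pi/2-.1695)
g=env.movel([.5935,.0257,.0355],.02,frame=q,guard=22);s=monitor.sense();print(g,s['position'].round(4),s['contact_force'].round(1))
env.hold(.1);env.release()
s=monitor.sense();print(s['position'].round(4),s['contact_force'].round(1),s['clock'])
env.movel([.5935,.0257,.16],.2,frame=q)
env.movel([.555,.032,.25],.25,frame=q);env.hold(.2)
f=grab('wrist','w_seated')
print(monitor.sense()['clock'],monitor.sense()['position'])
cv2.imwrite('pics/seated.png',cv2.resize(f['frame'][90:340,190:380][:,:,::-1],None,fx=2.4,fy=2.4,interpolation=2))
for b in blobs(f,(7,150,80),(18,255,255),20): print('or',b[0],b[1],cast(f,b[1],.060).round(4))
for b in blobs(f,(0,150,80),(6,255,255),20): print('red',b[0],b[1],cast(f,b[1],.08).round(4))
for b in blobs(f,(0,0,0),(180,255,45),20): print('blk',b[0],b[1],cast(f,b[1],.056).round(4))
E
```

```text
False [0.5938 0.0257 0.0375] [-8.9 -3.1 18.6]
[0.5935 0.0257 0.0354] [-0.7  0.1 -0.3] 10.6
12.1667 [0.55488144 0.03194316 0.24870389]
or [275 249  12  15 164] [280.79878049 256.04878049] [0.623 0.021 0.06 ]
red [280 148  18  11 132] [288.91666667 153.01515152] [0.5218 0.0454 0.08  ]
red [284 294   6   6  20] [287.1 295.8] [0.6567 0.0214 0.08  ]
red [280 296  16  13 108] [288.02777778 303.53703704] [0.6651 0.0209 0.08  ]
red [ 478  301   56   39 1446] [507.62378976 318.77662517] [0.7183 0.232  0.08  ]
blk [275 133  26  15 206] [283.59708738 140.39320388] [0.5119 0.0426 0.056 ]
blk [  0 208   9  62 419] [  3.1026253  235.37470167] [ 0.5562 -0.2478  0.056 ]
blk [446 263  29  15 138] [459.52898551 269.20289855] [0.6697 0.1984 0.056 ]
blk [    0   268   560   152 44212] [279.78132634 370.54283905] [ 0.7587 -0.0033  0.056 ]
blk [276 299  10  11  60] [279.2 305.2] [0.6789 0.0098 0.056 ]
```

View pics/seated.png

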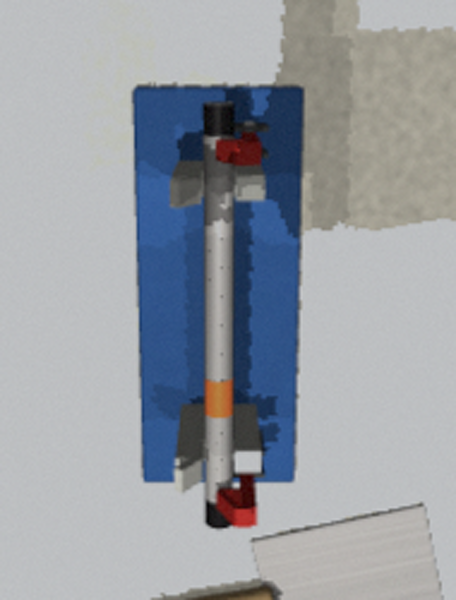

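The picture shows the bar seated in both forks with both red jaws over it. The band casts to (0.6230, 0.0210), against (0.6231, 0.0206) predicted from the seat. Next is the gauge.

```bash
python3 - <<'E'
from h import *
q=down(np.pi/2-.17)
env.reach([.52,-.325,.25],q);env.hold(.2)
f=grab('wrist','w_g');s=monitor.sense();print(s['clock'],s['position'],s['joints'].round(2))
for b in blobs(f,(20,120,50),(34,255,255),200):
    print('yel',b[0],b[1],cast(f,b[1],.13).round(4))
hsv=cv2.cvtColor(np.ascontiguousarray(f['frame']),cv2.COLOR_RGB2HSV)
cv2.imwrite('pics/g.png',cv2.resize(f['frame'][60:320,160:400][:,:,::-1],None,fx=2.3,fy=2.3,interpolation=2))
E
```

```text
13.7583 [ 0.52035123 -0.32429587  0.25012203] [-0.75  0.5   1.18  0.    1.46 -2.15]
yel [269 216  32  47 833] [283.92436975 235.55942377] [ 0.5453 -0.3253  0.13  ]
yel [   0  303   97   37 1671] [ 50.77618193 320.91681628] [ 0.5869 -0.53    0.13  ]
yel [ 331  304   67   65 2266] [358.0560459  329.69991174] [ 0.6384 -0.2775  0.13  ]
yel [ 48 403  38  17 445] [ 68.13483146 412.9011236 ] [ 0.6798 -0.5461  0.13  ]
```

View pics/g.png

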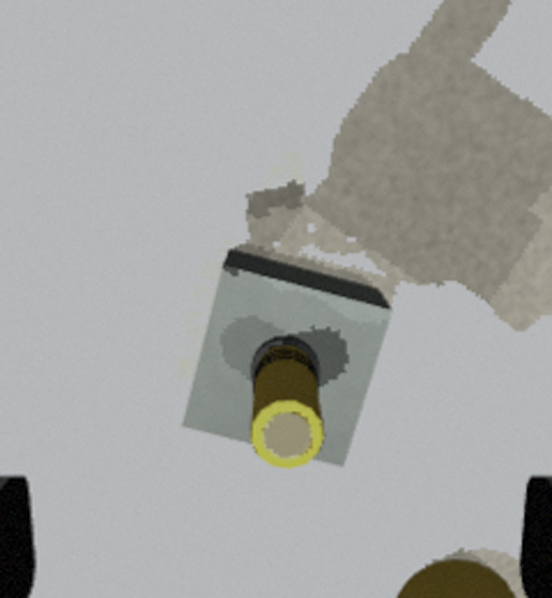

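Handle top disc is centred at (288,434) in the crop, and the stand's top corners are at (224,265), (389,307), (343,466), (183,427). I measure from those and grasp. The jaw heading keeps away from the yellow pot, which is over 150 mm away.

```bash
python3 - <<'E'
from h import *
f=dict(np.load('w_g.npz'));U=lambda u,v:(160+u/2.3,60+v/2.3)
g=cast(f,U(288,434),.13);C=[cast(f,U(*c),.05)[:2] for c in((224,268),(389,307),(343,466),(183,427))]
st=np.mean(C,0);print(g,st,[np.linalg.norm(C[i]-C[i-1]).round(4) for i in range(4)])
p=g[:2]
if np.linalg.norm(p-st)>.006: raise SystemExit('disagree')
q=down(np.pi/2-.17)
env.reach([*p,.17],q)
c=np.r_[p,.0748];env.movel(c,.12,frame=q,guard=8);env.hold(.1)
s=monitor.sense();print(s['position'].round(4),s['clock'])
env.close_gripper(40);env.hold(.1)
s=monitor.sense();print(s['position'].round(4),s['finger_gap'],s['contact_force'].round(2),s['ft_torque'].round(3),s['clock'])
env.movel([*p,.165],.12,frame=q);env.hold(.2)
s=monitor.sense();print(s['position'].round(4),s['finger_gap'],s['contact_force'].round(2),s['clock'])
f=grab('side','s2')
E
```

```text
[ 0.55627576 -0.32605417  0.13      ] [ 0.55679518 -0.32647323] [np.float64(0.0742), np.float64(0.0725), np.float64(0.0757), np.float64(0.0742)]
[ 0.5566 -0.3264  0.0759] 15.2417
[ 0.5563 -0.3262  0.0749] 0.2931985927484178 [-0.25 -0.73  2.06] [0.036 0.012 0.048] 15.9167
[ 0.5561 -0.3259  0.1642] 0.29667080304561333 [ 0.19  0.12 -1.14] 17.0167
```

Gauge is held; its measured centre matches the stand centre within 0.7 mm. I carry it high to just above the band and check in both fixed views.

```bash
python3 - <<'E'
from h import *
q=down(np.pi/2-.17)
env.movel([.5563,-.326,.2],.2,frame=q)
env.reach([.6231,.0207,.2],q)
t=np.array([.6231,.0207,.140]);c=t.copy()
for i in range(2):
    env.movel(c,.12,frame=q);env.hold(.2);p=monitor.sense()['position'];c=c+(t-p)
s=monitor.sense();print(s['position'].round(4),s['contact_force'].round(2),s['clock'],R.from_quat(s['ee_rot']).as_matrix().round(3))
ims=[]
for n in('side','scene'):
    f=grab(n,n+'3');T=s['position']
    grip=T+[0,0,.0181];foot=grip-[0,0,.085];band=[.6231,.0207,.062]
    print(n,'grip',proj(f,grip).round(1),'foot',proj(f,foot).round(1),'bandtop',proj(f,band).round(1))
    for b in blobs(f,(7,150,60),(18,255,255),8):
        if np.linalg.norm(b[1]-proj(f,band))<25: print(' or',b[0],b[1].round(1))
    u,v=proj(f,foot).astype(int)
    ims.append(cv2.resize(f['frame'][v-45:v+25,u-35:u+35][:,:,::-1],(400,400),interpolation=2));print(' crop origin',u-35,v-45,'scale',400/70)
cv2.imwrite('pics/hover.png',np.hstack(ims))
E
```

```text
[0.6228 0.0208 0.1391] [ 1.08 -0.1  -1.22] 20.0167 [[ 0.    -0.986  0.169]
 [-0.     0.169  0.986]
 [-1.    -0.    -0.   ]]
side grip [256.3 177.8] foot [257.3 202.5] bandtop [257.4 205.4]
 or [255 206   5   4  13] [257.2 207.2]
 crop origin 222 157 scale 5.714285714285714
scene grip [237.9 189.1] foot [240.3 223.3] bandtop [240.4 227.3]
 or [239 227   6   5  21] [242.  228.9]
 crop origin 205 178 scale 5.714285714285714
```

View pics/hover.png

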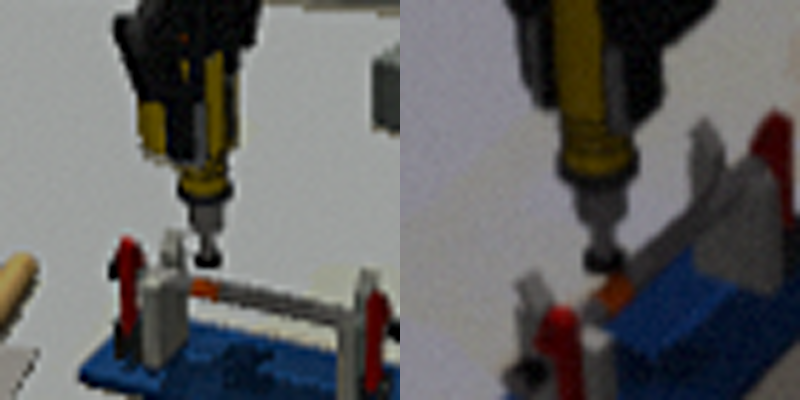

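The gauge hangs upright, with its foot just above the orange band. Side view: foot at u≈258 vs band 257.2. Scene view: foot 240.7 vs band 242.0, about 241 allowing for the visible flank. Both agree within about 1.5 mm. I press with force feedback.

```bash
python3 - <<'E'
from h import *
q=down(np.pi/2-.17)
def avg(n=8):
    a=[]
    for _ in range(n): env.hold(.03);s=monitor.sense();a.append(np.r_[s['position'],s['contact_force']])
    return np.mean(a,0),np.std(a,0)
xy=np.array([.6231,.0207])
env.movel([*xy,.134],.05,frame=q);env.hold(.3)
b,sd=avg();print('base',b.round(4),sd.round(4))
for z in (.1285,.1265,.1245,.1230):
    env.movel([*xy,z],.03,frame=q);env.hold(.25);m,sd=avg()
    print(z,m.round(4),'dF',(m-b)[3:].round(2),sd[3:].round(2),monitor.sense()['clock'])
    if (m-b)[5]>3.3:break
E
```

```text
base [ 0.6231  0.0207  0.1341 -0.1111 -0.0256 -1.3288] [0.     0.     0.     0.4925 0.5755 0.4787]
0.1285 [ 0.6231  0.0207  0.1285 -0.156  -0.0798 -0.9949] dF [-0.04 -0.05  0.33] [0.44 0.48 0.76] 21.7833
0.1265 [ 0.6232  0.0207  0.1266  0.5127  0.2004 -0.0894] dF [0.62 0.23 1.24] [0.43 0.39 0.4 ] 22.55
0.1245 [ 0.6231  0.0207  0.1245  0.3928 -0.1777  0.8131] dF [ 0.5  -0.15  2.14] [0.5  0.44 0.49] 23.3167
0.123 [ 0.6231  0.0207  0.123   0.5124 -0.552   1.4684] dF [ 0.62 -0.53  2.8 ] [0.31 0.47 0.42] 24.0833
```

Force 2.8 N and geometry (0.1289 − 0.1230 = 5.9 mm) agree. Last look before handing in.

```bash
python3 - <<'E'
from h import *
ims=[]
for n in('side','scene'):
    f=grab(n,n+'4');u,v=proj(f,[.6231,.0207,.062]).astype(int)
    ims.append(cv2.resize(f['frame'][v-45:v+25,u-35:u+35][:,:,::-1],(400,400),interpolation=2))
cv2.imwrite('pics/final.png',np.hstack(ims))
E
```

```text
(no output)
```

View pics/final.png

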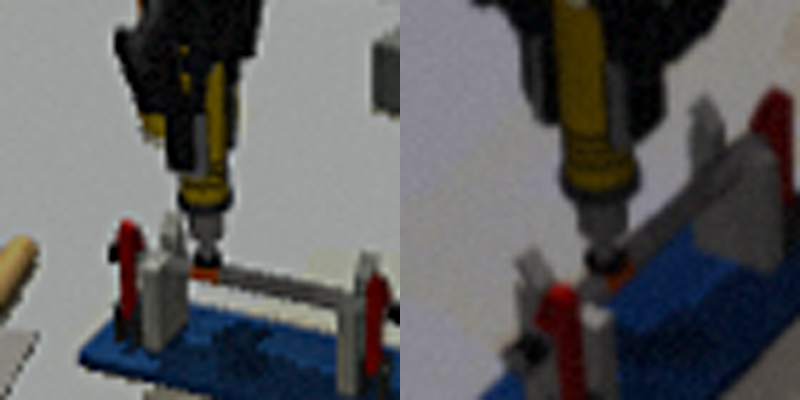

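The foot sits on the band (side: foot u≈207, band 190–218), the plunger is shortened, and both jaws are closed. I hand in.

```bash
python3 - <<'E'
from h import *
job.hand_in();s=monitor.sense();print(s['clock'],s['position'].round(4),s['contact_force'].round(2))
E
```

```text
the job is handed in; nothing more can be done
the job is handed in; nothing more can be done
```

I finished both parts and handed the job in at about 24 s on the robot's clock, with the arm still holding the gauge on the band. The hand-in gave no verdict.

- **Bar:** I pushed the small bar home with about 19 N at the end. Its axis sat at about 56 mm, the fully home height. The view from above, after I let go, showed it in both forks with both jaws closed over it.
- **Gauge:** I lifted it out of the stand and set it upright on the orange band. By the arm's position the plunger is about 5.9 mm in, which would be 2.95 N. The wrist sensor read about 2.8 N, with roughly 0.4 N of noise.
- **Centring:** the fixed cameras and my computed positions agree to about 1.5 mm along the bar, roughly half a pixel. The side view may show the foot that far off the band's centre.

No check failed. The pots and spatula were never approached.

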